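# Set out the dosing place on the bottle organiser

### The arm

A 6-joint arm with a two-finger parallel gripper is mounted at the origin on a cart in front of the work surface, level with it; the furniture and walls round the work are solid. World frame = base frame: x ahead of the robot, y to its left, z up, the work surface at z = 0. Lengths are in mm, angles in rad, forces in N, time in s.
With the tool pointing down it reaches from about 375 to 925 mm from the base axis. Payload 5.7 kg.
Tool frame: the origin (TCP) lies at the very end of the fingers, on their centre line; the grasp point (between the pads) lies 19 mm behind it; z points along the fingers, y is the line along which they close (so a half turn about z gives the same grasp; the last joint's range is limited). The gripper opens to 88 mm and grips with 3 to 60 N. Pads are 20 mm wide; open, the fingers measure 115 mm over their backs; the gripper's body (75 mm by 178 mm) begins 61 mm behind the grasp point.
Start: joints at [1.037, 0.359, 1.51, -0, 1.272, -0.115], TCP at [243.986, 548.115, 202.223] pointing down, gripper open.
Joint ranges: [-2.97, 2.97], [-1.01, 2.36], [0.21, 2.38], [-0.96, 4.11], [0.2, 2.71], [-2.98, 2.98]. Speed limits (rad/s): [2.39, 2.39, 3.14, 3.14, 3.14, 3.14].

### API

Orientations are given as a unit quaternion [x, y, z, w].
In Python, from bench import env gives the robot as it stands. Calls block until the motion is done:
- env.goto(position, orientation): joint-space move of the TCP to a pose.
- env.servo_line(position, orientation=None, rate=150): straight line of the TCP; orientation=None keeps the orientation; rate is the mean speed in mm/s.
- env.set_joints(angles): joint-space move.
- env.let_go() and env.close(): open the fingers fully, or close them until they stop; the grip force is fixed at half the most.
- env.hold(seconds).
- env.solve_ik(position, orientation): joint angles nearest the present ones, or None.
- env.read_state(): the state.
- env.get_image(name): name is "side" or "top" or "wrist"; returns the picture (480x640x3 uint8, blue, green, red); there is no depth.
- env.camera_model(name): a dict with "vfov" (degrees; the focal length in pixels is half the picture's height over the tangent of half this angle, whatever the lens; pixels are square), "cx", "cy" (the principal point, pixels), "rvec" (rotation vector, rad) and "tvec" (3), from world to camera coordinates, as OpenCV has them. Camera axes: x right, y down, z forward; pixel columns grow to the right and rows downward; lengths in mm; the calibration is good to about 2 mm. The wrist camera is an equidistant fisheye: a pixel r from the principal point sees the ray r / f radians off the axis. A picture is of the moment at which its call begins: read the wrist's pose just before it. camera_model takes no time and is no camera call; for the wrist camera it gives the pose at the moment of the call.
A pose or a line that the arm cannot do raises env.Unreachable and nothing moves.
- env.sign_off(): hands the job in; it is judged then, once.
The state is a dict: "t": time; "joints": joint angles; "joint_vel": joint speeds; "joint_efforts": joint torques, N m; "tool_pos": TCP position; "tcp_rot": TCP orientation; "contact_force": force on the tool from outside, world axes, zero at the start; "torque": the same for the moment, N m; "finger_gap": finger opening in mm; "grasp_force": force on a finger pad.
Only numpy, scipy, OpenCV 4.12 (cv2) and the standard library are available. Lean on these libraries where they do the work, as an engineer would, in place of code of your own. Each camera call takes 0.05 s, during which the arm holds its last target. There are 200 camera calls.

### The job

The white bottle organiser on the bench holds the jar of beads and the dropper bottle in its far row: stand the larger glass beaker in the hole between these two and lay the flat cover with the knob centred on top of it, so that it closes the mouth. Of the loose bottles left of the organiser, stand the squat white plastic one in the near-row hole directly in front of the bead jar and the small amber one in the near-row hole directly in front of the dropper bottle (in front means towards the robot). Everything ends upright and flat in its place; leave the bead jar, the dropper bottle and the little vial where they are, and do not tip the beaker over.

Things in the scene. Friction and masses are not known exactly. Their poses are not given: they have to be found in the camera images.
- organiser: White fixed plate, 190 (x) x 292 (y) x 12 mm high, with a 20 mm high lip at each short end. Origin: centre of its underside, on the worktop; x points roughly away from the robot, y left, z up. Six through holes 73 mm across: far row at x = +45, near row at x = -45, each at y = +90, 0, -90 mm; things in them stand on the worktop (z = 0). Jar and dropper bottle: the far row's end holes, either way round.
- bead_jar_mid (a point): Clear round jar of drying beads with a wide white lid, 52 mm across, 76 mm high, standing in an end hole of the far row of the organiser; stays there. The point given is its centre, half-way up on its axis; z up. 
- dropper_bottle_mid (a point): Slim dropper bottle with a black rubber bulb, 34 mm across, 102 mm high, standing in the other end hole of the far row; stays there. The point given is its centre, half-way up on its axis; z up. 
- big_beaker_mid (a point): Clear glass beaker, open at the top, 54 mm across, 72 mm high, loose on the bench left of the organiser (the smaller 44 mm beaker further back is not meant). It can be gripped across its outside. The point given is its centre, half-way up on its axis; z up. 
- cover_mid (a point): Grey plastic beaker cover lying on the bench: a flat disc 72 mm across and 5 mm thick with an upright round knob 20 mm across in its middle, 30 mm high over all; flat underneath. Grip it by the knob. The point given is on its axis, 15 mm above its underside; z up.
- white_bottle_mid (a point): Squat white plastic bottle with a red screw cap, 45 mm across, 82 mm high, loose on the bench left of the organiser. The point given is its centre, half-way up on its axis; z up. 
- amber_bottle_mid (a point): Small amber glass bottle with a black cap, 49 mm across, 96 mm high, loose on the bench left of the organiser (the two amber bottles on the grey tray at the back are not meant). The point given is its centre, half-way up on its axis; z up. 
- small_vial_mid (a point): Bystander: little amber vial, 15 mm across, 48 mm high, standing on the bench among the loose things; must not be knocked. The point given is its centre, half-way up on its axis; z up. 
Not all that is in view belongs to the job. Of the things shaped like the part that bears cover_mid, the grey one is meant.

How it is judged:
By the outcome, as a careful person would: the job done as asked, in the order asked, and still so for the second after the job is handed in, with the robot touching nothing.
It also fails if it takes over 104 s, if anything falls off the work surface, if the arm or the gripper's body presses on something with over 40 N, if the wrist force passes 120 N, or if a joint passes its speed limit or range.

## Working session

There is one attempt and no reset: what is moved stays moved. The work goes in short steps, each a Python script; the robot and the scene stay as the last script left them, time stands still between calls to the robot, and variables do not carry over. Pictures are saved under pics/ and viewed, at most 14 in all, crops included, and the job is handed in when it is done.

```bash
mkdir -p pics; ls; python3 - <<'E'
from bench import env
import cv2
for n in("top","side"):
    cv2.imwrite(f"pics/{n}0.png",env.get_image(n)); print(n,env.camera_model(n))
print(env.camera_model("wrist")); s=env.read_state(); print(s['tool_pos'],s['tcp_rot'],s['t'])
E
```

```text
pics
top {'vfov': 50.09524234102035, 'cx': 327.9486879348081, 'cy': 239.1829103662497, 'rvec': array([ 2.20717943, -2.16958368,  0.07629907]), 'tvec': array([ 216.92000432,  503.17823307, 1178.78012461])}
side {'vfov': 46.085770523809, 'cx': 320.5540662024571, 'cy': 243.8923722055089, 'rvec': array([ 2.14189865, -0.37241635,  0.16659413]), 'tvec': array([-395.85927144,  280.69678729, 1039.38688203])}
{'vfov': 65.70646984690485, 'cx': 315.9588972677008, 'cy': 233.69620136181342, 'rvec': array([-2.43588676, -1.58259092, -0.21400873]), 'tvec': array([-598.70072825,  -32.1647528 ,  391.17301687])}
[243.66379229 547.58053067 201.49070841] [ 2.07854725e-01  9.78159349e-01 -7.92367596e-04 -2.71068241e-04] 0.1
```

View pics/top0.png

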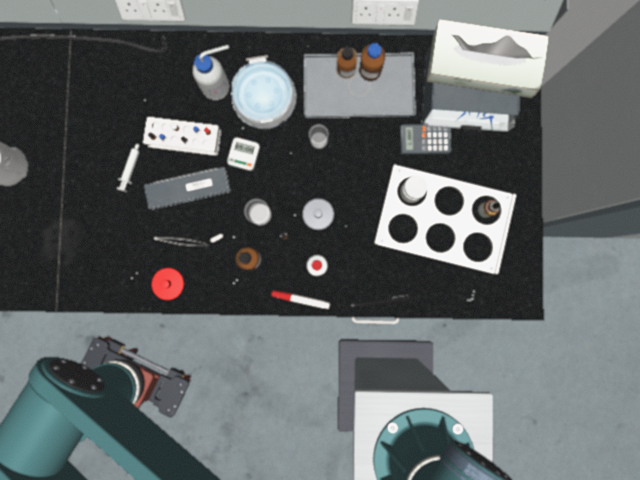

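View pics/side0.png

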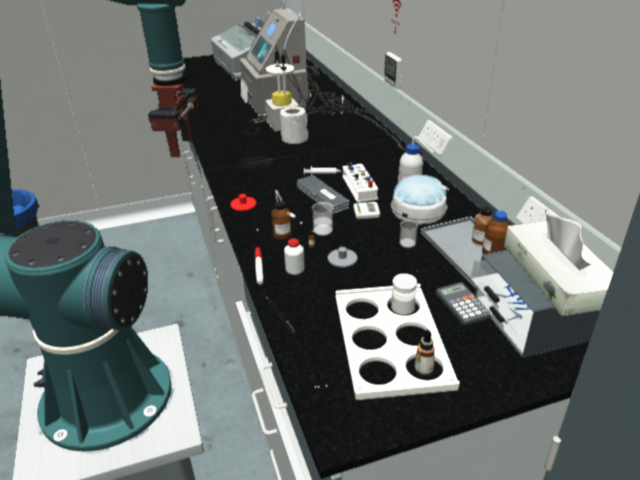

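The top view shows these positions:
- **Organiser:** about (445,220). The bead jar is in its far-left hole at (412,190) and the dropper bottle in its far-right hole at (487,208).
- **Beakers:** (258,212) and (318,135). The first is larger and nearer, so it is the one meant.
- **Covers:** grey at (318,213) and red at (167,284). Grey is meant.
- **Amber bottles:** (248,259) is loose on the bench. The ones at (347,62) and (372,60) are on the tray, so they are not meant.
- **White bottle with red cap:** (317,265).
- **Vial:** about (284,236).

I'll confirm these in enlarged crops.

```bash
python3 - <<'E'
import cv2,numpy as np
t=cv2.imread("pics/top0.png"); s=cv2.imread("pics/side0.png")
a=cv2.resize(t[180:300,220:360],None,fx=5,fy=5,interpolation=cv2.INTER_CUBIC)
b=cv2.resize(t[155:280,365:525],None,fx=4.5,fy=4.5,interpolation=cv2.INTER_CUBIC)
c=cv2.resize(s[185:290,240:380],None,fx=5,fy=5,interpolation=cv2.INTER_CUBIC)
cv2.imwrite("pics/a.png",a);cv2.imwrite("pics/b.png",b);cv2.imwrite("pics/c.png",c)
E
```

```text
(no output)
```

View pics/a.png

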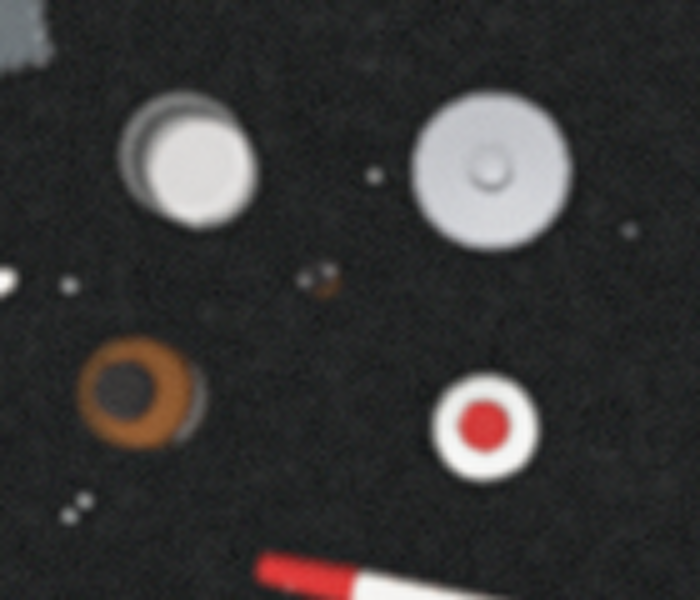

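View pics/b.png

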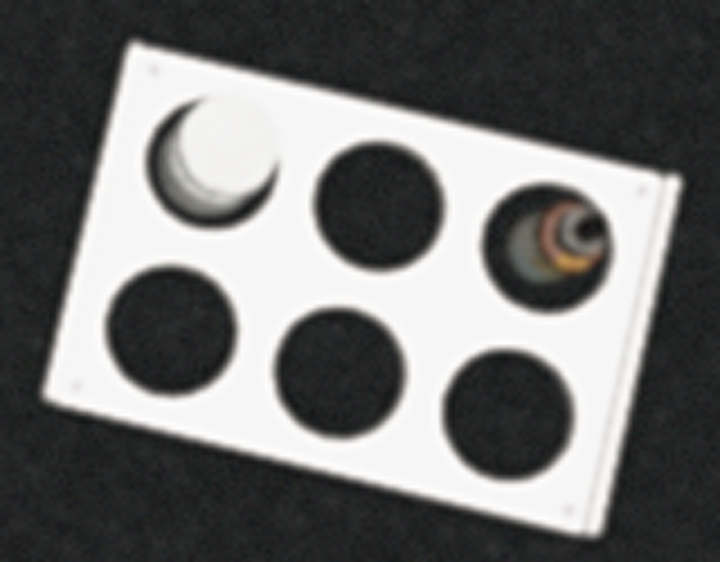

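View pics/c.png

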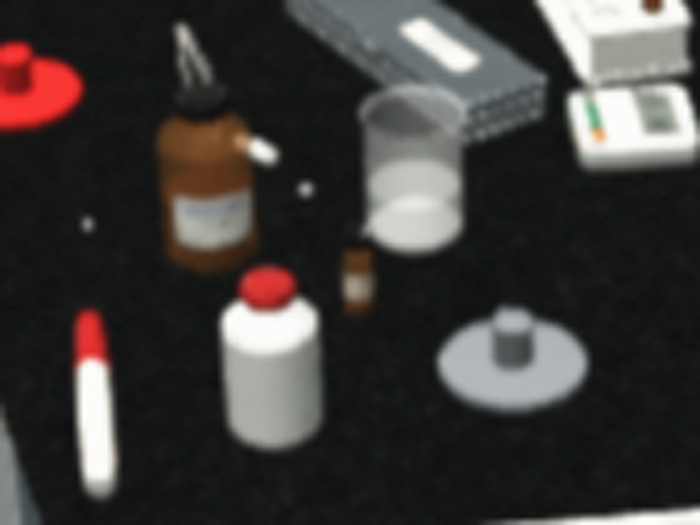

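The crops confirm the picks: the 54 mm beaker, the grey cover, the red-capped white bottle, the loose amber bottle, and the vial between them. Next I'll turn the pixels into positions, using both cameras as a cross-check.

```bash
cat > h.py <<'E'
from bench import env
import numpy as np, cv2
from scipy.spatial.transform import Rotation as R
def ray(name,uv,cam=None):
    c=cam or env.camera_model(name); f=240/np.tan(np.radians(c['vfov']/2))
    x=(np.array(uv,float)-[c['cx'],c['cy']])/f
    if name=="wrist":
        r=np.hypot(*x); d=np.array([*(x/r*np.sin(r)),np.cos(r)]) if r>1e-9 else np.array([0,0,1.])
    else: d=np.array([*x,1])
    Rm=cv2.Rodrigues(c['rvec'])[0]
    return -Rm.T@c['tvec'],Rm.T@d
def at_z(name,uv,z,cam=None):
    o,d=ray(name,uv,cam); return o+d*(z-o[2])/d[2]
def crop(p,off,s): return (np.array(p,float)+.5)/s-.5+np.array(off)
def fit_org(holes,world):  # 2D rigid fit
    a=np.array(holes,float);b=np.array(world)[:,:2];ac=a-a.mean(0);bc=b-b.mean(0)
    th=np.arctan2((ac[:,0]*bc[:,1]-ac[:,1]*bc[:,0]).sum(),(ac*bc).sum())
    M=np.array([[np.cos(th),-np.sin(th)],[np.sin(th),np.cos(th)]]);t=b.mean(0)-M@a.mean(0)
    return th,t,M,np.linalg.norm(a@M.T+t-b,axis=1)
def down(phi): # tool down, closing line (tool y) along world angle phi
    y=np.array([np.cos(phi),np.sin(phi),0]);z=np.array([0,0,-1.])
    return R.from_matrix(np.c_[np.cross(y,z),y,z]).as_quat()
E
python3 - <<'E'
from h import *
np.set_printoptions(precision=1,suppress=True)
A=lambda p:crop(p,(220,180),5);B=lambda p:crop(p,(365,155),4.5);C=lambda p:crop(p,(240,185),5)
for n,p,z in [("beaker rim",(183,153),72),("beaker base",(198,169),0),("amber cap",(125,390),96),("white cap",(484,426),82),("knob",(491,165),30),("disc",(491,170),5),("vial",(322,273),40)]: print(n,at_z("top",A(p),z))
for n,p,z in [("beaker rim",(413,110),72),("beaker base",(414,225),0),("amber cap",(203,93),96),("white cap",(268,276),82),("knob",(513,313),30),("disc",(513,362),5),("vialbase",(358,310),0),("vial cap",(358,240),48)]: print("side",n,at_z("side",C(p),z))
H=[(45,90),(45,0),(45,-90),(-45,90),(-45,0),(-45,-90)]
W=[at_z("top",B(p),12) for p in [(212,162),(379,206),(547,247),(172,330),(340,372),(508,414)]]
th,t,M,e=fit_org(H,W);print(np.degrees(th),t,e,(np.array(H)@M.T+t))
E
```

```text
beaker rim [557.6 386.5  72. ]
beaker base [558.8 389.2   0. ]
amber cap [450.9 405.5  96. ]
white cap [438.3 250.   82. ]
knob [559.6 250.   30. ]
disc [560.2 250.5   5. ]
vial [507.5 326.1  40. ]
side beaker rim [559.2 388.1  72. ]
side beaker base [559.2 391.    0. ]
side amber cap [453.2 403.6  96. ]
side white cap [441.5 253.7  82. ]
side knob [563.4 255.4  30. ]
side disc [561.3 249.9   5. ]
side vialbase [506.7 326.4   0. ]
side vial cap [505.3 317.5  48. ]
-13.194576074602033 [552.6 -46.9] [0.6 0.5 0.1 0.4 0.2 0.2] [[ 617.    30.4]
 [ 596.4  -57.2]
 [ 575.9 -144.8]
 [ 529.3   51. ]
 [ 508.8  -36.6]
 [ 488.2 -124.3]]
```

Both cameras agree to within a few mm, and the organiser fit residual is under 1 mm. Starting with the beaker.

```bash
cat >> h.py <<'E'
TH=np.radians(-13.19); ORG=np.array([552.6,-46.9])
def hole(x,y): c,s=np.cos(TH),np.sin(TH); return ORG+[c*x-s*y,s*x+c*y]
def quat(xy,z,phi): # of the two half-turn variants, the one with the smaller wrist angle
    best=None
    for p in (phi,phi+np.pi):
        j=env.solve_ik([*xy,z],down(p))
        if j is not None and (best is None or abs(j[5])<best[0]): best=(abs(j[5]),down(p))
    return best[1]
def rep(m): s=env.read_state(); print(m,"t%.1f"%s['t'],np.round(s['tool_pos'],1),"gap%.1f"%s['finger_gap'],"F",np.round(s['contact_force'],1),"g%.1f"%s['grasp_force']); return s
def pick(xy,z,phi,high=200):
    q=quat(xy,high,phi); env.goto([*xy,high],q); env.servo_line([*xy,z+40],q,rate=250); env.servo_line([*xy,z],q,rate=80); rep("down")
    env.close(); rep("closed"); env.servo_line([*xy,z+30],q,rate=100); env.servo_line([*xy,high],q,rate=250); rep("up"); 
def carry(xy,phi,high=200):
    q=quat(xy,high,phi); env.goto([*xy,high],q); rep("over"); return q
def place(xy,z,q,high=200):
    env.servo_line([*xy,z+30],q,rate=200); env.servo_line([*xy,z],q,rate=50); rep("low")
    env.let_go(); env.hold(.1); rep("open"); env.servo_line([*xy,z+30],q,rate=100); env.servo_line([*xy,high],q,rate=250)
def snap(n,f): cv2.imwrite(f"pics/{f}.png",env.get_image(n))
E
python3 - <<'E'
from h import *
pick((558.5,388),36,np.radians(141))
q=carry(hole(45,0),TH)
snap("top","t1");snap("wrist","w1");snap("side","s1")
i=np.hstack([cv2.imread(f"pics/{n}1.png")[:,100:] for n in "sw"]);cv2.imwrite("pics/m1.png",cv2.resize(i,(800,356)))
E
```

```text
down t2.7 [558.4 387.8  35.6] gap87.9 F [ 0.8  0.5 -0.2] g0.0
closed t3.4 [558.5 388.1  36.2] gap52.2 F [-0.3 -0.2  1.5] g30.0
up t4.5 [557.5 387.4 198.3] gap52.5 F [ 0.1  0.2 -1.5] g30.0
over t6.2 [596.4 -56.3 199.6] gap52.0 F [-0.7  0.4 -0.7] g30.0
```

View pics/m1.png

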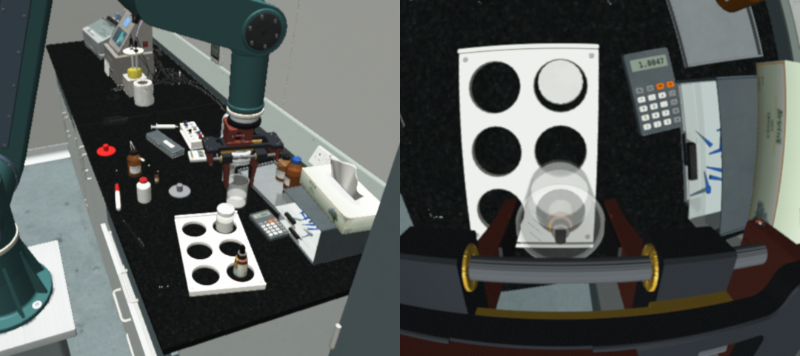

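The wrist view shows the beaker held upright, hanging over the far-middle hole. The bead jar is at (560,85) and the dropper bottle at (560,232), in line on either side. Placing it, then picking the cover.

```bash
python3 - <<'E'
from h import *
xy=hole(45,0); q=quat(xy,200,TH)
place(xy,37,q)
rep("up")
# view from the side of the cover
q=quat((560,250.5),200,np.radians(0)); env.goto([480,250.5,200],q); env.hold(.2)
c=env.camera_model("wrist"); im=env.get_image("wrist"); cv2.imwrite("pics/w2.png",im); np.save("c2.npy",c,allow_pickle=True)
t=env.get_image("top");cv2.imwrite("pics/t2.png",t)
a=cv2.resize(t[155:280,365:525],(480,375),interpolation=cv2.INTER_CUBIC)
b=np.zeros((375,320,3),np.uint8); b[:240]=cv2.resize(im,(320,240));cv2.imwrite("pics/m2.png",np.hstack([a,b]))
E
```

```text
low t7.9 [596.3 -57.1  36.6] gap52.3 F [-0.2  0.4  0.3] g30.0
open t8.7 [596.4 -57.2  37. ] gap87.5 F [ 0.4 -1.3 -0.9] g0.0
up t9.8 [595.4 -57.  198.5] gap88.4 F [ 0.2 -0.1 -0.5] g0.0
```

View pics/m2.png

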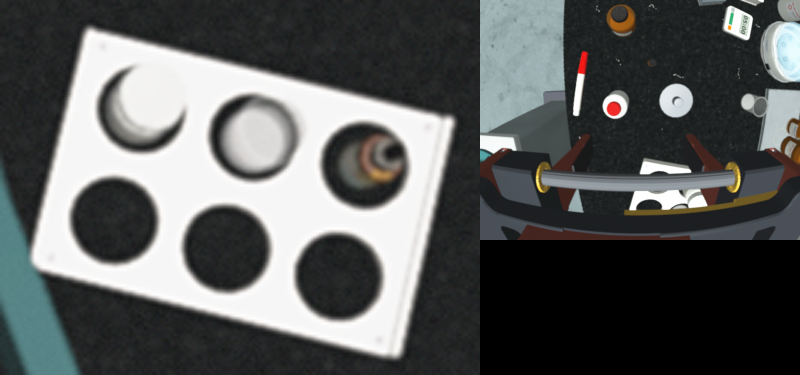

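The beaker stands in its hole, centred to within a few mm at crop (254,140). The grey cover is at about (392,200) in the full wrist picture. I'll refine the cover and beaker positions numerically and view both at close range.

```bash
python3 - <<'E'
from h import *
np.set_printoptions(precision=1,suppress=True)
c=np.load("c2.npy",allow_pickle=True).item(); im=cv2.imread("pics/w2.png")
g=cv2.cvtColor(im,cv2.COLOR_BGR2GRAY); m=(g>110).astype(np.uint8); n,l,s,ce=cv2.connectedComponentsWithStats(m)
k=l[215,392]; print(k,s[k]); cn=max(cv2.findContours((l==k).astype(np.uint8),0,1)[0],key=cv2.contourArea)[:,0]
w=np.array([at_z("wrist",p,4,c)[:2] for p in cn]); (x,y),r=cv2.minEnclosingCircle(w.astype(np.float32)); print("cover disc wrist",x,y,r)
t=cv2.imread("pics/top0.png"); g=cv2.cvtColor(t,cv2.COLOR_BGR2GRAY);n,l,s,ce=cv2.connectedComponentsWithStats((g>110).astype(np.uint8));k=l[220,318]
cn=max(cv2.findContours((l==k).astype(np.uint8),0,1)[0],key=cv2.contourArea)[:,0]
w=np.array([at_z("top",p,4)[:2] for p in cn]);(x,y),r=cv2.minEnclosingCircle(w.astype(np.float32)); print("cover disc top",x,y,r)
# view beaker obliquely from its left side
b=hole(45,0); q=quat(b,200,TH)
p=b+np.array([0,130.]); env.goto([*p,230],down(TH+np.pi) if abs(env.solve_ik([*p,230],down(TH+np.pi))[5])<2.9 else q); env.hold(.2)
c=env.camera_model("wrist"); print("cam",ray("wrist",(316,234),c)); np.save("c3.npy",c,allow_pickle=True); im=env.get_image("wrist"); cv2.imwrite("pics/w3.png",im)
rep("v")
E
```

```text
33 [ 358  167   68   68 3548]
cover disc wrist 560.2677001953125 252.63291931152344 36.61225509643555
cover disc top 560.0708618164062 250.77333068847656 37.13211441040039
cam (array([611.8, 146.1, 412.6]), array([-0.1, -0.3, -1. ]))
v t12.5 [595.7  74.2 229.9] gap87.7 F [-0.1  0.6  0.3] g0.0
```

View pics/w3.png

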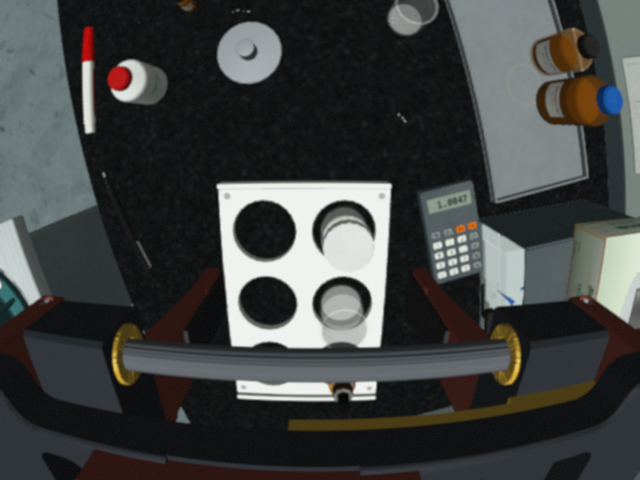

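The wrist view shows the beaker in the hole at (342,303), with its rim at about (344,328). I'll enlarge it to read both circles, with the top view alongside.

```bash
python3 - <<'E'
import cv2,numpy as np
a=cv2.resize(cv2.imread("pics/t2.png")[180:225,427:472],(400,400),interpolation=cv2.INTER_CUBIC)
b=cv2.resize(cv2.imread("pics/w3.png")[270:350,302:382],(400,400),interpolation=cv2.INTER_CUBIC)
i=np.hstack([a,b]).astype(float); cv2.imwrite("pics/m3.png",np.clip(255*(i/255)**.8,0,255))
E
```

```text
[ WARN:0@0.094] global loadsave.cpp:1063 imwrite_ Unsupported depth image for selected encoder is fallbacked to CV_8U.
```

View pics/m3.png

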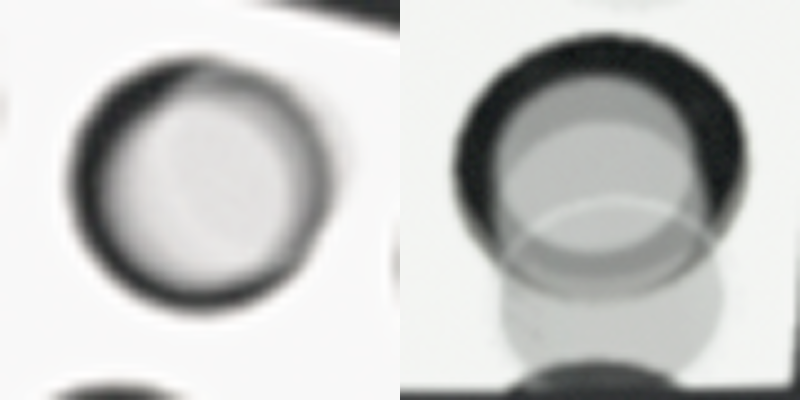

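```bash
python3 - <<'E'
from h import *
np.set_printoptions(precision=1,suppress=True)
c=np.load("c3.npy",allow_pickle=True).item()
print(hole(45,0),"base w",at_z("wrist",(340.4,302.2),1,c),"rim w",at_z("wrist",(343.8,328.8),72,c),"base top",at_z("top",(449.6,200.4),1))
im=cv2.imread("pics/w3.png");g=cv2.cvtColor(im,cv2.COLOR_BGR2GRAY)
n,l,s,ce=cv2.connectedComponentsWithStats((g>110).astype(np.uint8));k=l[70,250];cn=max(cv2.findContours((l==k).astype(np.uint8),0,1)[0],key=cv2.contourArea)[:,0]
w=np.array([at_z("wrist",p,4,c)[:2] for p in cn]);print("cover",cv2.minEnclosingCircle(w.astype(np.float32)))
E
```

```text
[596.4 -57.2] base w [594.8 -57.8   1. ] rim w [594.9 -54.4  72. ] base top [597.6 -61.4   1. ]
cover ((560.1996459960938, 252.6529998779297), 35.87412643432617)
```

Beaker is at about (596,-57) and the cover at (560.2,252). Picking the cover by its knob and laying it on the beaker.

```bash
python3 - <<'E'
from h import *
pick((560.2,252),8,TH)
xy=(596,-57.3); q=carry(xy,TH)
env.servo_line([*xy,110],q,rate=150); env.servo_line([*xy,81.5],q,rate=40); rep("low")
z=81.5
while z>77.5 and abs(env.read_state()['contact_force'][2])<5: z-=.5; env.servo_line([*xy,z],q,rate=20)
rep("touch"); env.let_go(); env.hold(.1); rep("open"); env.servo_line([*xy,110],q,rate=80); env.servo_line([*xy,200],q,rate=250)
p=np.array(xy)+[0,130.]; env.goto([*p,230],q); env.hold(.2)
np.save("c4.npy",env.camera_model("wrist"),allow_pickle=True); im=env.get_image("wrist");t=env.get_image("top");s=env.get_image("side")
cv2.imwrite("pics/w4.png",im);cv2.imwrite("pics/t4.png",t);cv2.imwrite("pics/s4.png",s)
f=lambda i:cv2.resize(i,(400,400),interpolation=cv2.INTER_CUBIC)
cv2.imwrite("pics/m4.png",np.hstack([f(s[250:400,320:470]),f(im[220:400,220:400])]))
E
```

```text
down t14.7 [560.  252.    7.6] gap88.0 F [ 0.3 -0.1  0.3] g0.0
closed t16.0 [561.3 252.3   9.4] gap0.6 F [-1.7  0.9  8.9] g4.9
up t17.3 [559.1 251.6 198.3] gap0.4 F [-0.3  0.7 -0.7] g0.0
over t18.5 [595.8 -56.2 199.6] gap0.5 F [ 0.1 -0.4 -0.4] g0.0
low t20.1 [596.1 -57.3  81.5] gap0.4 F [ 0.4 -0.5  0.4] g0.0
touch t22.1 [596.  -57.3  77.4] gap0.3 F [0.3 0.4 0.1] g0.0
open t23.5 [596.  -57.3  77.5] gap87.7 F [-0.5 -0.1 -0.6] g0.0
```

View pics/m4.png

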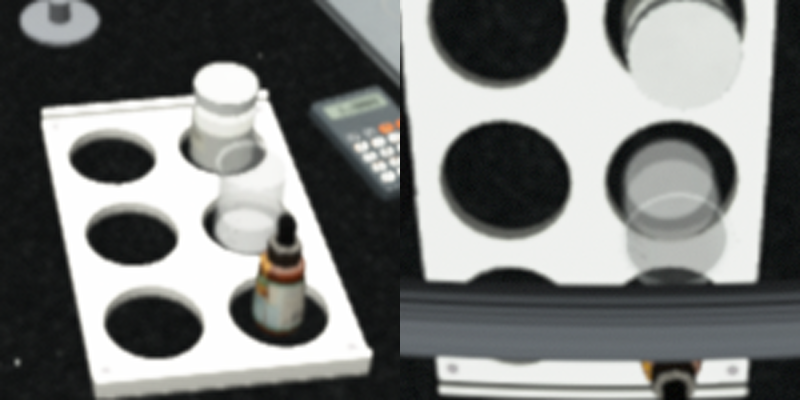

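The grasp missed: the finger gap closed to 0.6 mm, with an 8.9 N upward push. The cover is still on the bench at side crop (60,10) and the beaker is unharmed. Finding where the cover is now.

```bash
python3 - <<'E'
from h import *
np.set_printoptions(precision=1,suppress=True)
t=cv2.imread("pics/t4.png");g=cv2.cvtColor(t,cv2.COLOR_BGR2GRAY);n,l,s,ce=cv2.connectedComponentsWithStats((g>110).astype(np.uint8))
for i in range(1,n):
    if 600<s[i][4]<1400: print("top",s[i],at_z("top",ce[i],4))
env.goto([500,210,180],quat((500,210),180,np.radians(0))); env.hold(.2)
c=env.camera_model("wrist");np.save("c5.npy",c,allow_pickle=True);im=env.get_image("wrist");cv2.imwrite("pics/w5.png",im)
s=cv2.imread("pics/s4.png");f=lambda i:cv2.resize(i,(400,400),interpolation=cv2.INTER_CUBIC)
x,y=np.array([330,150]);cv2.imwrite("pics/m5.png",np.hstack([f(s[210:290,300:380]),f(im[120:320,270:470])]))
E
```

```text
top [ 193   45   36   55 1128] [890.1 512.8   4. ]
top [227 137  33  34 821] [700.9 431.2   4. ]
top [  0 144  27  42 823] [659.5 978.9   4. ]
top [ 374  164   41   90 1375] [566.8  74.    4. ]
top [303 199  31  31 771] [559.4 250.6   4. ]
top [152 269  31  30 721] [389.7 599.1   4. ]
```

View pics/m5.png

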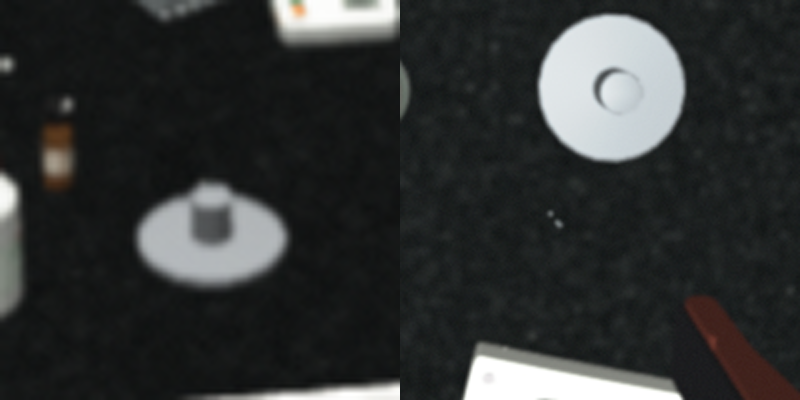

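```bash
python3 - <<'E'
from h import *
np.set_printoptions(precision=1,suppress=True)
c=np.load("c5.npy",allow_pickle=True).item()
print("disc",at_z("wrist",(375.75,163.25),4,c),"knob top",at_z("wrist",(380.25,165.25),30,c))
for n in("t2","t4"):
    t=cv2.imread(f"pics/{n}.png");g=cv2.cvtColor(t,cv2.COLOR_BGR2GRAY);_,l,s,ce=cv2.connectedComponentsWithStats((g>110).astype(np.uint8));k=l[222,318];print(n,s[k],at_z("top",ce[k],4))
for n in("side0","s4"):
    t=cv2.imread(f"pics/{n}.png");print(n,[tuple(np.round(x,1)) for x in [cv2.phaseCorrelate(cv2.cvtColor(cv2.imread("pics/side0.png"),6)[240:275,320:365].astype(np.float32),cv2.cvtColor(t,6)[240:275,320:365].astype(np.float32))[0]]])
print(env.read_state()['finger_gap'])
E
```

```text
disc [559.6 253.2   4. ] knob top [559.5 253.6  30. ]
t2 [ 271  192   79   64 3158] [535.5 267.9   4. ]
t4 [303 199  31  31 771] [559.4 250.6   4. ]
side0 [(np.float64(0.5), np.float64(0.0))]
s4 [(np.float64(0.1), np.float64(0.0))]
87.51169067923365
```

The cover has moved 1 mm at most. I'll repeat the grasp at the same place and photograph before and after closing to see what goes wrong.

```bash
python3 - <<'E'
from h import *
xy=(559.8,252.3);q=quat(xy,150,TH)
env.goto([*xy,150],q); env.servo_line([*xy,40],q,rate=200); env.servo_line([*xy,8],q,rate=60); env.hold(.2); rep("d")
s1=env.get_image("side");w1=env.get_image("wrist")
env.close(); rep("c"); s2=env.get_image("side");w2=env.get_image("wrist")
f=lambda i,h:cv2.resize(i,(400,h),interpolation=cv2.INTER_CUBIC)
cv2.imwrite("pics/m6.png",np.vstack([np.hstack([f(s1[200:275,290:390],300),f(s2[200:275,290:390],300)]),np.hstack([f(w1[180:480,120:520],300),f(w2[180:480,120:520],300)])]))
E
```

```text
d t28.5 [560.1 252.4   8.3] gap88.1 F [0.8 0.6 0. ] g0.0
c t30.0 [560.8 252.8   9.4] gap0.3 F [-0.5  1.4  9.4] g4.8
```

View pics/m6.png

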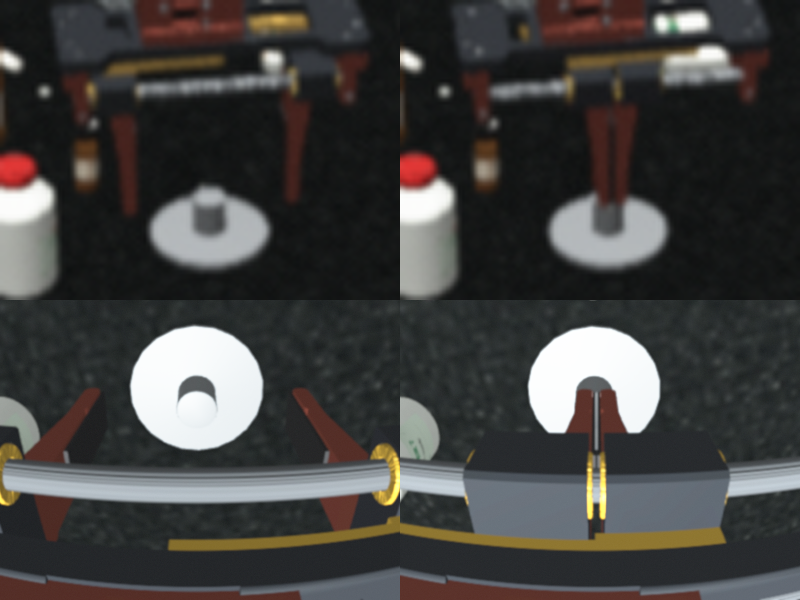

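The closed fingers stand on top of the knob (z = 30) while the TCP reads z = 9.4. So the real fingertips sit about 20.6 mm higher than the reported TCP. The beaker was simply gripped nearer its rim. I'll correct for this offset, descending with force checks.

```bash
cat >> h.py <<'E'
OFF=20.6  # true fingertip height above the reported TCP
E
python3 - <<'E'
from h import *
xy=(560,252.3);q=quat(xy,150,TH)
env.servo_line([*xy,25],q); env.let_go()
for z in (5,-2,-6,-9,-11.5):
    env.servo_line([*xy,z],q,rate=60); s=rep("d")
    if s['contact_force'][2]>5: env.servo_line([*xy,z+2],q,rate=60); break
env.close(); rep("c"); env.servo_line([*xy,20],q,rate=80); env.servo_line([*xy,160],q,rate=250); rep("up")
E
```

```text
d t32.2 [559.5 252.1   4.3] gap87.8 F [ 1.1 -0.8  0.4] g0.0
d t32.5 [559.7 252.2  -2.4] gap88.3 F [-0.5 -0.1  0.2] g0.0
d t32.7 [559.8 252.2  -6.2] gap88.2 F [0.4 1.1 0.8] g0.0
d t33.0 [559.8 252.3  -9.1] gap87.7 F [-0.1  0.5 -0.5] g0.0
d t33.2 [559.9 252.3 -11.7] gap87.4 F [ 0.2 -0.   0.1] g0.0
c t34.3 [560.  252.3 -11.5] gap18.8 F [ 0.6  0.8 -0.7] g30.0
up t35.5 [558.9 251.9 158.7] gap18.7 F [ 0.1 -0.3 -0.9] g30.0
```

The knob is gripped, with a gap of 18.8 mm. Laying the cover on the beaker, guided by force.

```bash
python3 - <<'E'
from h import *
xy=(596,-57.3); q=carry(xy,TH,160)
env.servo_line([*xy,80],q,rate=200); env.servo_line([*xy,64],q,rate=60); z=64
while z>59:
    z-=.5; env.servo_line([*xy,z],q,rate=25)
    if env.read_state()['contact_force'][2]>4: break
rep("touch"); env.let_go(); env.hold(.2); rep("open"); env.servo_line([*xy,100],q,rate=100); env.servo_line([*xy,170],q,rate=250)
p=np.array(xy)+[0,140.]; env.goto([*p,230],q); env.hold(.2)
np.save("c7.npy",env.camera_model("wrist"),allow_pickle=True); im=env.get_image("wrist");t=env.get_image("top");s=env.get_image("side")
cv2.imwrite("pics/w7.png",im);cv2.imwrite("pics/t7.png",t);cv2.imwrite("pics/s7.png",s)
f=lambda i:cv2.resize(i,(400,400),interpolation=cv2.INTER_CUBIC)
cv2.imwrite("pics/m7.png",np.hstack([f(s[280:360,370:450]),f(im[240:370,270:400])]))
E
```

```text
over t36.7 [595.7 -56.2 159.5] gap18.7 F [ 0.1  0.9 -1.5] g30.0
touch t39.7 [596.2 -57.3  60.7] gap18.9 F [-1.6  0.2  6.9] g30.1
open t41.0 [596.  -57.3  60. ] gap87.8 F [ 0.7 -0.  -0.2] g0.0
```

View pics/m7.png

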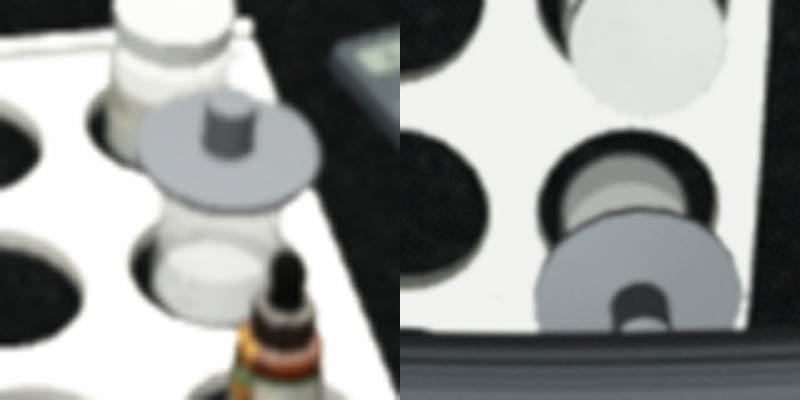

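The cover lies flat on the beaker: contact at TCP 60.7 against 60.5 expected, and the disc looks level at side crop (229,150). I'll check how well it is centred against the rim pictures taken earlier.

```bash
python3 - <<'E'
from h import *
np.set_printoptions(precision=1,suppress=True)
c7=np.load("c7.npy",allow_pickle=True).item();c4=np.load("c4.npy",allow_pickle=True).item()
print("wrist cover",at_z("wrist",(347,337.2),76,c7),"rim",at_z("wrist",(343.9,326.4),72,c4))
# side: disc centre row (90+212)/2=151; rim: m4 crop rim rows ~140..180, cols 215..283
print("side cover",at_z("side",(415.4,280+151.5/5-.5),75),"rim",at_z("side",(320+249.5*.375-.5,250+160.5*.375-.5),72))
def fine(n,m,box):
    t=cv2.imread(n)
for n,z in(("t7",77),):
    t=cv2.imread(f"pics/{n}.png")[180:225,427:472]; g=cv2.cvtColor(t,6); 
    # cover grey vs white plate
    m=((g>100)&(g<205)).astype(np.uint8); _,l,s,ce=cv2.connectedComponentsWithStats(m); k=1+s[1:,4].argmax(); print(s[k],at_z("top",np.array([427,180])+s[k][:2]+(s[k][2:4]-1)/2,z))
E
```

```text
wrist cover [595.6 -55.9  76. ] rim [595.  -54.2  72. ]
side cover [597.3 -58.1  75. ] rim [594.9 -53.1  72. ]
[   0    0   45   45 1015] [582.8 -41.9  77. ]
```

The wrist view puts the cover about 2 mm off the rim and the side view about 5 mm off. I'll settle this with a silhouette fit on difference images from both fixed cameras.

```bash
cat > sil.py <<'E'
from h import *
from scipy.optimize import minimize
def fit(name,before,after,cyls,x0,box,thr=14):
    c=env.camera_model(name);f=240/np.tan(np.radians(c['vfov']/2));K=np.array([[f,0,c['cx']],[0,f,c['cy']],[0,0,1]])
    d=cv2.absdiff(cv2.imread(f"pics/{before}.png"),cv2.imread(f"pics/{after}.png")).max(2).astype(float)
    u0,v0,u1,v1=box; m=np.zeros_like(d);m[v0:v1,u0:u1]=np.clip(d[v0:v1,u0:u1]/(2*thr),0,1)
    a=np.linspace(0,2*np.pi,60)
    def cost(x):
        M=np.zeros(d.shape,np.uint8)
        for r,z0,z1 in cyls:
            P=np.array([[x[0]+r*np.cos(t),x[1]+r*np.sin(t),z] for t in a for z in(z0,z1)])
            p=cv2.projectPoints(P,c['rvec'],c['tvec'],K,None)[0][:,0]
            h=cv2.convexHull((p*16).astype(np.int32).reshape(-1,1,2)); cv2.fillConvexPoly(M,h,255,cv2.LINE_AA,4)
        M=M/255.; M[:v0]=0;M[v1:]=0;M[:,:u0]=0;M[:,u1:]=0
        return np.abs(M-m).sum()
    r=min((minimize(cost,np.array(x0)+o,method="Nelder-Mead",options=dict(initial_simplex=np.array(x0)+o+np.array([[0,0],[6,0],[0,6]]))) for o in ([0,0],[-4,3],[3,-4])),key=lambda r:r.fun)
    print(name,after,np.round(r.x,1),"cost %.0f of %.0f"%(r.fun,m.sum()))
E
python3 - <<'E'
from sil import *
for th in(8,14):
  fit("side","side0","s4",[(27,0,72)],(596,-57),(385,285,450,345),th)
  fit("side","s4","s7",[(36,72,77),(10,77,102)],(596,-57),(385,285,450,345),th)
  fit("top","t2","t7",[(36,72,77),(10,77,102)],(596,-57),(425,175,480,230),th)
  fit("top","top0","t2",[(27,0,72)],(596,-57),(425,175,480,230),th)
E
```

```text
side s4 [595.1 -56.9] cost 370 of 1081
side s7 [597.5 -58.2] cost 212 of 982
top t7 [595.9 -58.1] cost 1118 of 1806
top t2 [592.3 -55.3] cost 253 of 800
side s4 [594.8 -57.6] cost 420 of 906
side s7 [597.7 -58. ] cost 202 of 841
top t7 [597.4 -58.2] cost 1093 of 1595
top t2 [592.5 -54.5] cost 204 of 692
```

The side fit puts the cover within about 3 mm of the beaker axis, so the mouth is closed. Next the white bottle, then the amber one.

```bash
python3 - <<'E'
from h import *
PY=TH+np.pi/2
def guard(s,ok,m):
    if not ok: print("STOP",m); raise SystemExit
for xy,ph,z,h,d in [((439.7,251.7),np.pi/2,11,hole(-45,90),45),((452,404.5),np.radians(20),15,hole(-45,-90),49)]:
    pick(xy,z,ph,180); s=env.read_state(); guard(s,abs(s['finger_gap']-d)<5,"grip")
    q=carry(h,PY,180); place(h,z+.7,q,180)
env.goto([450,250,230],quat((450,250),230,0.)); env.hold(.2); rep("end")
for n in("top","side","wrist"): snap(n,n+"9")
t=cv2.imread("pics/top9.png");s=cv2.imread("pics/side9.png")
f=lambda i:cv2.resize(i,(400,340),interpolation=cv2.INTER_CUBIC)
cv2.imwrite("pics/m9.png",np.hstack([f(t[150:286,365:525]),f(s[230:400,290:490])]))
E
```

```text
down t45.6 [440.1 251.9  11.4] gap87.5 F [-0.  0. -0.] g0.0
closed t46.4 [439.7 251.7  11.1] gap44.4 F [-0.2  0.9  1.3] g30.0
up t47.6 [438.7 251.3 178.7] gap44.3 F [-0.2 -0.7 -0.5] g30.0
over t48.4 [528.2  51.8 179. ] gap43.9 F [ 0.4 -0.2 -0.6] g30.0
low t50.0 [529.1  51.   11.3] gap44.2 F [ 0.3 -0.2 -0.6] g30.0
open t51.0 [529.3  51.   11.7] gap88.0 F [-1.1 -0.5  0.2] g0.0
down t54.9 [452.  404.5  14.8] gap87.9 F [-0.7  0.2  0.9] g0.0
closed t55.6 [452.2 404.6  15.2] gap48.1 F [ 0.2 -0.9  2. ] g30.0
up t56.7 [451.1 403.8 178.5] gap48.2 F [-0.1  0.2 -1.5] g30.0
over t58.6 [ 488.5 -123.6  179.9] gap48.0 F [ 1.4  0.6 -1.9] g30.0
low t60.2 [ 488.1 -124.2   15.3] gap48.1 F [-0.3  0.4 -0.7] g30.0
open t61.1 [ 488.2 -124.3   15.7] gap87.7 F [-0.2 -1.1 -0.2] g0.0
end t63.8 [450.3 249.1 229.8] gap87.9 F [0.1 0.4 0.3] g0.0
```

View pics/m9.png

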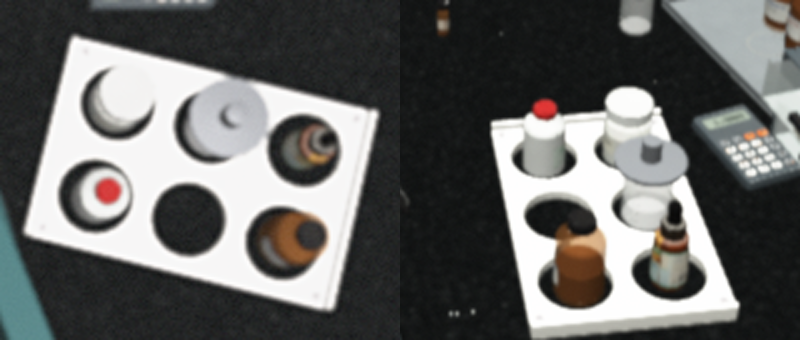

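The last picture shows every piece upright in its place:
- **White bottle:** in front of the bead jar, at side crop (545,140).
- **Amber bottle:** in front of the dropper bottle, at (580,255).
- **Beaker and cover:** the beaker stands in the far-middle hole with the cover flat on top, at (650,160).
- **Vial:** still standing at (443,20).

Handing in.

```bash
python3 -c "
from bench import env
print(env.sign_off())"
```

```text
the job is handed in; nothing more can be done
None
```

I handed the job in at about 64 s of the 104 s allowed: beaker in the far-middle hole with the grey cover flat on top (about 3 mm off centre, mouth closed), white bottle in front of the bead jar and amber bottle in front of the dropper bottle, after one failed first grasp of the cover that left it in place.

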